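# Screw the clamp ring onto the biscuit press

### The arm

A 6-joint arm with a two-finger parallel gripper is mounted at the origin on the work surface. World frame = base frame: x ahead of the robot, y to its left, z up, the work surface at z = 0. Lengths are in m, angles in rad, forces in N, time in s.
With the tool pointing down it reaches from about 0.375 to 0.9 m from the base axis. Payload 3.1 kg.
Tool frame: the origin (TCP) lies between the finger pads; the fingertips stand 8 mm ahead of it and the grasp point (between the pads) lies 11 mm behind it; z points along the fingers, y is the line along which they close (so a half turn about z gives the same grasp; the last joint's range is limited). The gripper opens to 87 mm and grips with 3 to 60 N. Pads are 19 mm wide; open, the fingers measure 117 mm over their backs; the gripper's body (75 mm by 190 mm) begins 51 mm behind the grasp point.
Start: joints at [1.081, 0.527, 1.433, -0, 1.181, -0.178], TCP at [0.192, 0.595, 0.231] pointing down, gripper open.
Joint ranges: [-3.08, 3.08], [-0.75, 2.2], [0.22, 2.44], [-1.43, 4.57], [0, 2.65], [-2.85, 2.85]. Speed limits (rad/s): [2.79, 2.79, 3.14, 3.14, 3.14, 3.14].

### API

Orientations are given as a unit quaternion [x, y, z, w].
In Python, from rig import robot, vision, job gives the robot as it stands.
- The arm moves only by the shell command python3 -m handwheel 'ROWS' [OPENING] [FORCE]. ROWS is JSON, a list of rows, each a list of 4 numbers: the shift along the tool's x, y, z as a fraction of full scale, then the turn about the tool's z as a fraction of full scale. A call has 1 to 20 rows; each row is the pose to reach, as a shift and turn from the pose commanded when the call began, along the tool's axes at that moment, turning the shorter way round; what a row does not reach only later rows make up. Full scale, the value 1, is 300 mm for a shift and 2 pi rad for a turn. A row lasts 1/12 s, in which the tool goes at most 41.7 mm and 7.16 degrees, less where a joint would pass 70% of its speed; a pose out of reach is approached as far as the arm can. A call with a number of a shift or a turn outside -1 to 1 is refused whole. A call with a gripper value outside its range is refused whole. OPENING is the opening in per cent of the stroke, from 0 (shut) to 100 (fully open), set as the call begins (- or left out, the last holds). The fingers move at their own pace and stop on an object; FORCE is the grip in N (left out, the last holds). Time passes only in rows, so rows that repeat a pose let the fingers close. It gives the time, the measured TCP pose, the force, the opening and the grip force at its end, in the units of the state.
- robot.get_obs(): the state, without advancing time (a new reading comes with each control period).
- vision.camera(name): name is "side" or "top"; returns a dict with "frame" (420x560x3 uint8, red, green, blue), "K" (3x3 intrinsics, pixels), "cam_to_world" (4x4, takes a point from camera to world coordinates). Camera axes: x right, y down, z forward; pixel columns grow to the right and rows downward; lengths in m; the calibration is good to about 2 mm. A picture is of the moment at which its call begins. There is no depth.
- job.hand_in(): hands the job in; it is judged then, once.
Trained networks look in the newest picture that a camera, given by its name, has taken for a name from the list of things; names that differ only in an ending like _2 or _b are one class to them, and where a whole thing is asked for, a point or a joint stands for the part that bears it (a point fixed in the world has none). Each returns a list of dicts, best first, with "conf" (0 to 1); they miss things now and then, are a little off and sometimes report something else, mostly with a low value. They report only what shows in the picture. A call takes as long as a camera call.
- vision.look_for(camera, label): "point" ([row, column] in pixels, amid what is visible of it).
- vision.outline_of(camera, label): "mask" (420x560 bool, what is visible of it) and "point" ([row, column] in pixels, amid what is visible of it).
The state is a dict: "time": time; "q": joint angles; "joint_velocities": joint speeds; "joint_torque": joint torques, N m; "position": TCP position; "tool_rot": TCP orientation; "ft_force": force on the tool from outside, world axes, zero at the start; "moment": the same for the moment, N m; "grip_width": finger opening in m; "grip_force": force on a finger pad.
Only numpy, scipy, OpenCV 4.12 (cv2) and the standard library are available. Lean on these libraries where they do the work, as an engineer would, in place of code of your own. Each camera call takes 0.05 s, during which the arm holds its last target. There are 200 camera calls.

### The job

Set the brass clamp ring upright over the threaded mouth of the biscuit press and screw it on clockwise until it is fully home on the pattern disc and you feel it go snug. Tighten it gently, do not force it, then let go, and leave the other things on the board alone.

Things in the scene. Friction and masses are not known exactly. Their poses are not given: they have to be found in the camera images.
- ring_mid (a point): Clamp ring: round brass collar, 55 mm outside diameter, 37 mm tall, about 0.12 kg, standing on the board with its open thread side down and its lipped side up (lip 4 mm thick, 22 mm hole, one red dot). This point is on its axis, half-way up (18.5 mm above its underside). z points up through the lip, x to the red dot. It can be gripped across at any yaw.
- seat (a point): Mouth of the biscuit press: point on its axis at the top face of the steel pattern disc, 132 mm above the board, 148 mm above the counter; z is up. The mouth tapers over its top 4 mm (30 mm across at the rim, 36 mm below), so a ring up to about 4 mm off-centre slides on. Fully home, the ring's lip lies on the disc and ring_mid is 14.5 mm below this point.
- disc: Steel pattern disc fixed in the mouth, 30 mm diameter; origin on the press axis at the holder's underside. The ring rests on the thread with its underside 11 to 18 mm below the disc's top; clockwise turning takes it down 0.65 to 1.1 turns until its lip lands on the disc. Then resistance rises steeply: about 0.01 N m per N of pressing, 0.1 N m per 0.1 rad. Snug is 0.1 to 0.25 N m; more than 40 N on the disc is forcing it.
- ring: The same clamp ring; origin on its axis at the underside, x axis to the red dot. Inside, 4.5 mm above the underside, three pins (3 mm thick, tips 19 mm from the axis), at the dot and 120 degrees either way, run in the thread. Set down with its pins close to the thread's starts it can tip and cross when let go; 30 to 60 degrees clockwise past them it sits square.
- press: Biscuit press: fixed upright aluminium barrel, 36 mm diameter, in a round wooden holder (100 mm diameter, 22 mm tall) on the marble board; origin under the holder, z up. Right-hand thread, three starts (on its x axis and 120 degrees either way), 45 mm over the ridges, clockwise from above lowers the ring 21 mm per turn, 1 mm end play; it holds by itself and needs no pushing down.
- cutter: Bystander: steel flower cutter, 72 mm across, 28 mm tall; origin under its centre.
- shaker: Bystander: glass jar with a steel cap, 56 mm diameter, 85 mm tall; origin under its centre.
- bowl: Bystander: small white bowl, 100 mm diameter, 45 mm tall; origin under its centre.

How it is judged:
By the outcome, as a careful person would: the job done as asked, in the order asked, and still so for the second after the job is handed in, with the robot touching nothing.
It also fails if it takes over 72 s, if anything falls off the work surface, if the arm or the gripper's body presses on something with over 40 N, if the wrist force passes 120 N, or if a joint passes its speed limit or range.

## Working session

There is one attempt and no reset: what is moved stays moved. The work goes in short steps, Python scripts to look and compute and a shell command to move; the robot and the scene stay as the last step left them, time stands still between calls to the robot, and variables do not carry over. Pictures are saved under pics/ and viewed, at most 10 in all, crops included, and the job is handed in when it is done.

```bash
mkdir -p pics; ls
cat > h.py <<'E'
import numpy as np, cv2
from rig import robot, vision, job
def ray(c,rc):
    K=np.array(c["K"]);T=np.array(c["cam_to_world"])
    d=T[:3,:3]@np.linalg.solve(K,[rc[1],rc[0],1.0]);return T[:3,3],d
def atz(c,rc,z):
    o,d=ray(c,rc);return o+d*(z-o[2])/d[2]
def proj(c,p):
    T=np.linalg.inv(np.array(c["cam_to_world"]));q=np.array(c["K"])@(T[:3,:3]@p+T[:3,3]);return q[1]/q[2],q[0]/q[2]
def save(c,n): cv2.imwrite("pics/"+n,c["frame"][:,:,::-1])
E
python3 - <<'E'
from h import *
o=robot.get_obs();print({k:np.round(v,3).tolist() for k,v in o.items()})
cs={}
for n in("top","side"):
    c=vision.camera(n);cs[n]=c;print(n,np.round(c["cam_to_world"],3).tolist(),np.round(c["K"],1).tolist())
    for l in("ring","press","disc","cutter","shaker","bowl","ring_mid","seat"):
        try: print(l,[(np.round(r["point"],1).tolist(),round(r["conf"],2)) for r in vision.look_for(n,l)][:3])
        except Exception as e: print(l,e)
im=np.hstack([cv2.resize(cs[n]["frame"],(400,300)) for n in("top","side")])
for n in cs: save(cs[n],n+"0.png")
E
```

```text
pics
{'time': 0.0, 'q': [1.08, 0.528, 1.434, -0.0, 1.181, -0.178], 'joint_velocities': [0.001, 0.0, -0.002, 0.0, 0.0, -0.0], 'joint_torque': [0.0, -44.003, -17.659, 0.063, 0.058, -0.0], 'position': [0.191, 0.594, 0.23], 'tool_rot': [0.155, 0.988, -0.001, -0.0], 'ft_force': [0.373, -0.123, -0.102], 'moment': [-0.021, -0.05, -0.028], 'grip_force': 0.0, 'grip_width': 0.087}
top [[0.013, -0.999, 0.046, 0.541], [-1.0, -0.012, 0.016, -0.017], [-0.016, -0.046, -0.999, 1.107], [0.0, 0.0, 0.0, 1.0]] [[439.5, 0.0, 287.9], [0.0, 439.5, 218.0], [0.0, 0.0, 1.0]]
ring [([208.0, 249.8], 0.77), ([226.0, 355.4], 0.74)]
press [([226.9, 348.0], 0.64)]
disc [([229.6, 356.7], 0.7)]
cutter [([261.7, 249.0], 0.48), ([227.0, 348.8], 0.37)]
shaker [([226.0, 187.2], 0.8)]
bowl [([150.4, 406.9], 0.83)]
ring_mid []
seat [([228.5, 345.2], 0.81)]
side [[0.938, -0.244, 0.245, 0.388], [-0.345, -0.634, 0.692, -0.586], [-0.013, -0.734, -0.679, 0.699], [0.0, 0.0, 0.0, 1.0]] [[419.3, 0.0, 284.3], [0.0, 419.3, 218.7], [0.0, 0.0, 1.0]]
ring [([218.7, 276.2], 0.55)]
press [([303.6, 298.3], 0.68)]
disc [([268.5, 296.7], 0.48)]
cutter [([237.8, 216.2], 0.84)]
shaker [([183.1, 239.7], 0.59)]
bowl [([327.8, 423.3], 0.98)]
ring_mid [([216.8, 276.9], 0.69)]
seat [([305.3, 299.9], 0.65)]
```

View pics/top0.png

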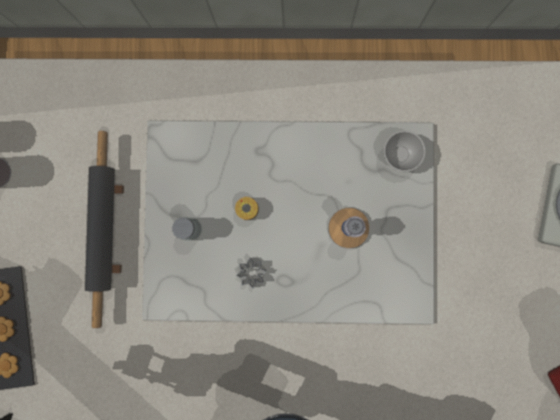

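View pics/side0.png

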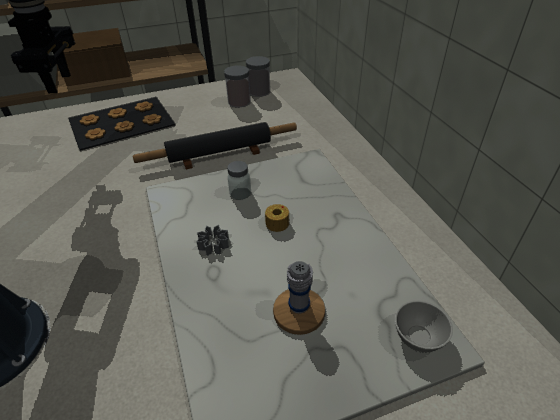

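The top view shows the ring at about (208,248) and the press mouth at about (227,354). The side view shows the ring at (217,277) and the mouth at (268,300). Next I zoom in on the red dot and the thread, and compute positions.

Run:
```python
from h import *
t=vision.camera("top");
rt=vision.outline_of("top","ring");dt=vision.outline_of("top","disc");pt=vision.outline_of("top","press")
s=vision.camera("side")
rs=vision.outline_of("side","ring");ds=vision.outline_of("side","disc")
for nm,c,L in(("rt",t,rt),("dt",t,dt),("pt",t,pt),("rs",s,rs),("ds",s,ds)):
    for r in L[:2]:
        m=r["mask"].astype(np.uint8);(x,y),rad=cv2.minEnclosingCircle(cv2.findNonZero(m))
        print(nm,round(r["conf"],2),"pt",np.round(r["point"],1),"circ",round(y,1),round(x,1),round(rad,1),m.sum(),"z.053",atz(c,(y,x),.053).round(4),"z.148",atz(c,(y,x),.148).round(4), "ptz.0345",atz(c,r["point"],.0345).round(4))
def hs(c,r0,r1,c0,c1):
    f=c["frame"][r0:r1,c0:c1]; return cv2.resize(f,(400,300),interpolation=cv2.INTER_CUBIC)
a=np.vstack([np.hstack([hs(t,190,226,224,272),hs(t,203,251,322,386)]),np.hstack([hs(s,195,240,247,307),hs(s,255,315,260,340)])])
cv2.imwrite("pics/z1.png",a[:,:,::-1])
for c,n in((t,"t"),(s,"s")):
    f=c["frame"].astype(int);h=cv2.cvtColor(c["frame"],cv2.COLOR_RGB2HSV)
    R=(f[:,:,0]>1.8*f[:,:,1])&(f[:,:,0]>60)
    ys,xs=np.nonzero(R);k=(ys>185)&(ys<245)&(xs>220)&(xs<310);print(n,list(zip(ys[k],xs[k],f[ys[k],xs[k]].tolist()))[:12])
```

```text
rt 0.81 pt [206.3 252. ] circ 207.4 246.0 11.6 345 z.053 [0.6129 0.1019 0.053 ] z.148 [0.6063 0.0912 0.148 ] ptz.0345 [0.6171 0.0893 0.0345]
pt 0.82 pt [228.  347.4] circ 227.0 347.8 20.7 1333 z.053 [ 0.5686 -0.1432  0.053 ] z.148 [ 0.5661 -0.1318  0.148 ] ptz.0345 [ 0.5668 -0.1444  0.0345]
rs 0.77 pt [217.8 278.6] circ 217.5 276.9 13.9 562 z.053 [0.6064 0.081  0.053 ] z.148 [ 0.5742 -0.0172  0.148 ] ptz.0345 [0.6162 0.0976 0.0345]
ds 0.57 pt [268.3 296.3] circ 267.9 299.8 8.4 204 z.053 [ 0.5997 -0.0768  0.053 ] z.148 [ 0.5685 -0.1517  0.148 ] ptz.0345 [ 0.5986 -0.0605  0.0345]
t []
s [(np.int64(206), np.int64(282), [110, 41, 22]), (np.int64(207), np.int64(282), [95, 22, 15]), (np.int64(207), np.int64(283), [111, 53, 27])]
```

View pics/z1.png

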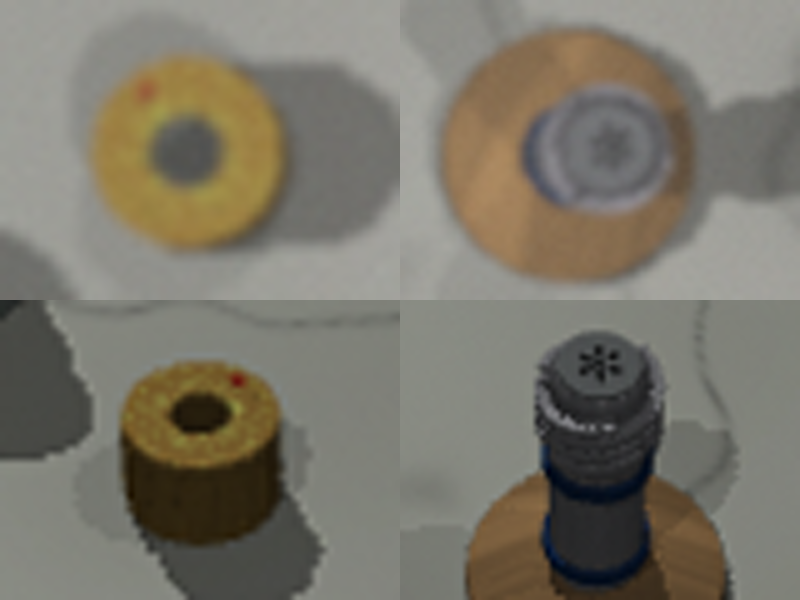

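The crops put the ring hole at top (207.7,246) with its dot up-left, and at side (211.3,276.5). The disc is at top (225.7,354.8) and side (267.5,300). I triangulate those points.

Run:
```python
from h import *
t=vision.camera("top");s=vision.camera("side")
def tri(a,b):
    (o1,d1),(o2,d2)=ray(t,a),ray(s,b)
    A=np.stack([d1,-d2],1);k=np.linalg.lstsq(A,o2-o1,rcond=None)[0];p,q=o1+d1*k[0],o2+d2*k[1];return (p+q)/2,np.linalg.norm(p-q)
R,e=tri((207.7,246),(211.3,276.5));print("ringtop",R.round(4),e, atz(t,(207.7,246),.053),atz(s,(211.3,276.5),.053))
D,e=tri((225.7,354.8),(267.5,300));print("disc",D.round(4),e,atz(t,(225.7,354.8),.148),atz(s,(267.5,300),.148))
d=atz(t,(200.5,241.1),.053)[:2]-atz(t,(207.7,246),.053)[:2];d2=atz(s,(206.5,282.2),.053)[:2]-atz(s,(211.3,276.5),.053)[:2]
print("dot yaw",np.degrees(np.arctan2(*d[::-1])),np.degrees(np.arctan2(*d2[::-1])))
from scipy.spatial.transform import Rotation as Ro
o=robot.get_obs();M=Ro.from_quat(o["tool_rot"]).as_matrix();print(M.round(3))
r=np.array([.6135,.1,.15]);print("tool shift to",(M.T@(r-o["position"])/.3).round(4))
```

```text
ringtop [0.6126 0.1018 0.0525] 0.00063842778509982 [0.61222427 0.10184131 0.053     ] [0.61270768 0.10122149 0.053     ]
disc [ 0.5699 -0.1476  0.144 ] 0.0011606336492443925 [ 0.56921415 -0.14692307  0.148     ] [ 0.56913123 -0.15096192  0.148     ]
dot yaw 35.10125976271893 31.590859553135775
[[-0.952  0.307 -0.   ]
 [ 0.307  0.952 -0.   ]
 [-0.    -0.    -1.   ]]
tool shift to [-1.8442 -1.1387  0.2685]
```

```bash
python3 -m handwheel '[[-0.92,-0.57,0,-0.161],[-0.92,-0.57,0,-0.161],[-0.92,-0.57,0,-0.161],[-0.92,-0.57,0,-0.161],[-0.92,-0.57,0,-0.161],[-0.92,-0.57,0,-0.161],[-0.92,-0.57,0,-0.161],[-0.92,-0.57,0,-0.161],[-0.92,-0.57,0,-0.161],[-0.92,-0.57,0,-0.161],[-0.92,-0.57,0,-0.161]]' 100
cat >> h.py <<'E'
from scipy.spatial.transform import Rotation as Ro
def to(p):
    o=robot.get_obs();M=Ro.from_quat(o["tool_rot"]).as_matrix()
    print("pos",o["position"].round(4) if hasattr(o["position"],"round") else o["position"],"yawx",np.degrees(np.arctan2(M[1,0],M[0,0])).round(1),"q6",round(float(np.degrees(o["q"][5])),1),"tilt",M[2].round(3),"shift",(M.T@(np.array(p)-o["position"])/.3).round(4))
E
python3 -c "
from h import *
to([.6125,.1017,.12])"
```

```text
time: 2.27
position: [0.4025, 0.3468, 0.2306]
tool_rot: [-0.341, 0.94, 0.0, -0.0]
ft_force: [-0.1, 0.8, 0.8]
grip_width: 0.087
grip_force: 0.0
pos [0.4025 0.3468 0.2306] yawx -140.2 q6 -101.2 tilt [-0.     0.001 -1.   ] shift [-0.0137 -1.0759  0.3682]
```

```bash
python3 -m handwheel '[[-0.014,-0.9,0.1,0],[-0.014,-0.9,0.1,0],[-0.014,-0.9,0.1,0],[-0.014,-0.9,0.1,0],[-0.014,-0.9,0.1,0],[-0.014,-0.9,0.1,0],[-0.014,-0.9,0.1,0],[-0.014,-0.9,0.1,0],[-0.014,-0.9,0.1,0],[-0.014,-0.9,0.1,0]]'
python3 - <<'E'
from h import *
to([.6125,.1017,.032])
s=vision.camera("side");save(s,"s2.png")
print(vision.look_for("side","ring")[:2], proj(s,np.array([.6125,.1017,.0345])))
E
```

```text
time: 3.1
position: [0.5778, 0.1452, 0.2003]
tool_rot: [-0.343, 0.939, 0.001, -0.001]
ft_force: [-0.2, 0.3, -0.5]
grip_width: 0.087
grip_force: 0.0
pos [0.5778 0.1452 0.2003] yawx -139.9 q6 -126.8 tilt [ 0.001  0.002 -1.   ] shift [ 0.0046 -0.1865  0.5607]
[{'point': [219.9, 277.8], 'conf': 0.77}, {'point': [270.4, 297.2], 'conf': 0.27}] (np.float64(217.08295515463996), np.float64(276.550334951688))
```

```bash
python3 -m handwheel '[[0.005,-0.186,0.1,0],[0.005,-0.186,0.2,0],[0.005,-0.186,0.3,0],[0.005,-0.186,0.38,0],[0.005,-0.186,0.44,0],[0.005,-0.186,0.5,0],[0.005,-0.186,0.54,0],[0.005,-0.186,0.564,0],[0.005,-0.186,0.564,0],[0.005,-0.186,0.564,0]]'
python3 -m handwheel '[[0,0,0,0],[0,0,0,0],[0,0,0,0],[0,0,0,0],[0,0,0,0],[0,0,0,0],[0,0,0,0],[0,0,0,0]]' 40 25
python3 -c "
from h import *
to([.6125,.1017,.031])"
```

```text
time: 4.03
position: [0.6139, 0.1006, 0.0318]
tool_rot: [-0.343, 0.939, -0.0, 0.0]
ft_force: [-0.1, 0.5, -0.7]
grip_width: 0.0873
grip_force: 0.0
time: 4.7
position: [0.6137, 0.1001, 0.0317]
tool_rot: [-0.343, 0.939, 0.0, -0.0]
ft_force: [-0.7, 1.2, 2.7]
grip_width: 0.0555
grip_force: 25.0
pos [0.6137 0.1001 0.0317] yawx -139.9 q6 -131.1 tilt [ 0.  0. -1.] shift [-0.0005  0.0066  0.0022]
```

```bash
python3 -m handwheel '[[0,0,-0.05,0],[0,0,-0.15,0],[0,0,-0.28,0],[0,0,-0.4,0],[0,0,-0.5,0],[0,0,-0.57,0],[0.1,-0.08,-0.57,0.006],[0.2,-0.16,-0.57,0.012],[0.3,-0.25,-0.57,0.02],[0.4,-0.33,-0.57,0.028],[0.5,-0.41,-0.57,0.028],[0.58,-0.48,-0.57,0.028],[0.63,-0.52,-0.57,0.028],[0.647,-0.537,-0.57,0.028],[0.647,-0.537,-0.57,0.028],[0.647,-0.537,-0.57,0.028]]'
python3 - <<'E'
from h import *
to([.569,-.148,.19])
s=vision.camera("side");t=vision.camera("top")
print([ (r["point"],r["conf"]) for r in vision.look_for("side","ring")[:2]])
a=[cv2.resize(s["frame"][190:340,210:390],(400,333),interpolation=cv2.INTER_CUBIC)[:300],cv2.resize(t["frame"][160:280,280:440],(400,300),interpolation=cv2.INTER_CUBIC)]
cv2.imwrite("pics/z3.png",np.hstack(a)[:,:,::-1])
E
```

```text
time: 6.03
position: [0.5689, -0.1477, 0.202]
tool_rot: [-0.259, 0.966, 0.001, -0.0]
ft_force: [-0.1, 0.6, -1.0]
grip_width: 0.0549
grip_force: 25.0
pos [ 0.5689 -0.1477  0.202 ] yawx -150.0 q6 -145.5 tilt [-0.     0.001 -1.   ] shift [ 0.0003 -0.0011  0.0399]
[([248.5, 294.3], 0.6), ([270.1, 298.9], 0.35)]
```

View pics/z3.png

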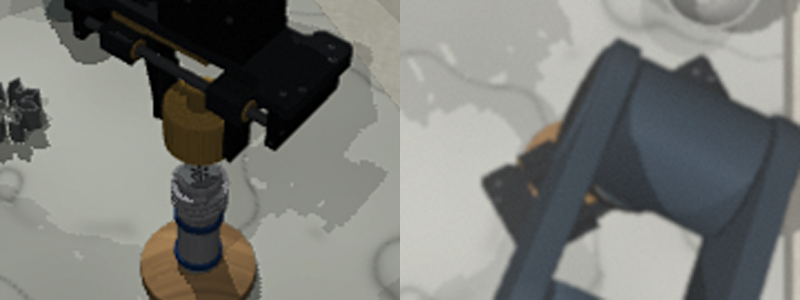

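The ring is held upright and centred over the mouth in the side view: ring centre at about crop column 200, mouth at about column 200. I start lowering.

```bash
python3 -m handwheel '[[0,-0.001,0.05,0],[0,-0.001,0.1,0],[0,-0.001,0.125,0],[0,-0.001,0.14,0],[0,-0.001,0.15,0],[0,-0.001,0.15,0],[0,-0.001,0.15,0]]'
python3 -m handwheel '[[0,0,0.004,0],[0,0,0.008,0],[0,0,0.01,0],[0,0,0.01,0],[0,0,0.01,0]]'
```

```text
time: 6.77
position: [0.5696, -0.1485, 0.1577]
tool_rot: [-0.259, 0.966, -0.0, 0.0]
ft_force: [0.3, -0.2, -1.3]
grip_width: 0.0552
grip_force: 25.0
time: 7.18
position: [0.5693, -0.1486, 0.1545]
tool_rot: [-0.259, 0.966, -0.0, 0.0]
ft_force: [-0.1, -0.9, -2.0]
grip_width: 0.0547
grip_force: 25.0
```

```bash
for i in 1 2 3; do python3 -m handwheel '[[0,0,0.002,0],[0,0,0.004,0],[0,0,0.004,0],[0,0,0.004,0]]' | sed -n '1,2p;4p'; done
```

```text
time: 7.52
position: [0.5692, -0.1486, 0.1531]
ft_force: [0.4, -0.0, -1.5]
time: 7.85
position: [0.5694, -0.1486, 0.1524]
ft_force: [-0.2, 0.9, 2.8]
time: 8.18
position: [0.5695, -0.1487, 0.152]
ft_force: [-2.4, 0.6, 6.9]
```

```bash
python3 -m handwheel '[[0,0,0,0.015],[0,0,0,0.03],[0,0,0.001,0.045],[0,0,0.002,0.06],[0,0,0.003,0.075],[0,0,0.004,0.09],[0,0,0.005,0.105],[0,0,0.006,0.12],[0,0,0.006,0.125],[0,0,0.006,0.125]]'
python3 -c "
from h import *
to([.5692,-.1487,.15]);print(robot.get_obs()['moment'])"
```

```text
time: 9.02
position: [0.5697, -0.1493, 0.1499]
tool_rot: [0.131, 0.991, -0.001, 0.001]
ft_force: [-2.3, -0.7, 5.4]
grip_width: 0.055
grip_force: 25.0
pos [ 0.5697 -0.1493  0.1499] yawx 165.0 q6 -100.4 tilt [-0.002 -0.001 -1.   ] shift [ 0.0021  0.0015 -0.0004]
[-0.18426518  0.250692   -0.05242887]
```

```bash
python3 -m handwheel '[[0,0,0.001,0.018],[0,0,0.002,0.036],[0,0,0.003,0.054],[0,0,0.004,0.072],[0,0,0.0055,0.09],[0,0,0.0068,0.108],[0,0,0.008,0.126],[0,0,0.0093,0.144],[0,0,0.0106,0.162],[0,0,0.0118,0.18],[0,0,0.013,0.198],[0,0,0.0143,0.216],[0,0,0.0156,0.234],[0,0,0.0168,0.252],[0,0,0.018,0.27],[0,0,0.0194,0.288],[0,0,0.0206,0.306],[0,0,0.0218,0.324],[0,0,0.023,0.342],[0,0,0.0242,0.36]]'
python3 -c "
from h import *
to([.5692,-.1487,.15]);print(robot.get_obs()['moment'])"
```

```text
time: 10.68
position: [0.5699, -0.1494, 0.1424]
tool_rot: [0.953, 0.302, 0.001, 0.001]
ft_force: [0.4, -0.7, 3.7]
grip_width: 0.055
grip_force: 25.0
pos [ 0.5699 -0.1494  0.1424] yawx 35.1 q6 29.4 tilt [ 0.     0.003 -1.   ] shift [-0.0007 -0.0033 -0.0254]
[-0.35859345  0.23851505  0.05854414]
```

```bash
python3 -m handwheel '[[0,0,0.001,0.018],[0,0,0.002,0.036],[0,0,0.003,0.054],[0,0,0.004,0.072],[0,0,0.0055,0.09],[0,0,0.0068,0.108],[0,0,0.008,0.126],[0,0,0.0093,0.144],[0,0,0.0106,0.162],[0,0,0.0118,0.18],[0,0,0.013,0.198],[0,0,0.0143,0.216],[0,0,0.0156,0.234],[0,0,0.0168,0.252],[0,0,0.018,0.27],[0,0,0.0194,0.288],[0,0,0.0206,0.306],[0,0,0.0222,0.325],[0,0,0.0222,0.325],[0,0,0.0222,0.325]]'
python3 -c "
from h import *
to([.5692,-.1487,.15]);print(robot.get_obs()['moment'])"
```

```text
time: 12.35
position: [0.5695, -0.149, 0.1355]
tool_rot: [0.758, -0.652, 0.0, 0.0]
ft_force: [-1.3, -1.1, 4.4]
grip_width: 0.0554
grip_force: 25.0
pos [ 0.5695 -0.149   0.1355] yawx -81.4 q6 145.9 tilt [ 0.001 -0.001 -1.   ] shift [-0.001   0.0008 -0.0483]
[-0.20303779  0.3669483  -0.04935536]
```

```bash
python3 -m handwheel '[[0,0,0,0],[0,0,0,0],[0,0,0,0],[0,0,0,0],[0,0,0,0],[0,0,0,0]]' 100
python3 -c "
from h import *
s=vision.camera('side');t=vision.camera('top');print(robot.get_obs()['ft_force'])
a=[cv2.resize(s['frame'][210:330,220:380],(400,300),interpolation=cv2.INTER_CUBIC)]
cv2.imwrite('pics/z4.png',a[0][:,:,::-1])"
```

```text
time: 12.85
position: [0.5692, -0.1484, 0.1348]
tool_rot: [0.757, -0.653, -0.0, 0.0]
ft_force: [0.2, -0.6, 0.7]
grip_width: 0.0844
grip_force: 0.0
[-0.29286915  0.27568891 -0.63730218]
```

View pics/z4.png

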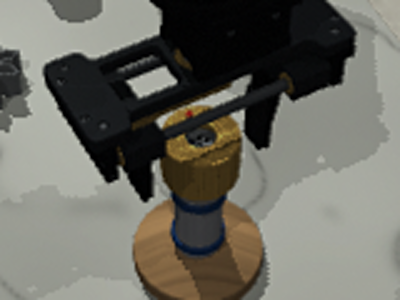

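The ring sits square on the thread in the crop (about (200,150), dot at (190,115)). With the fingers open I turn back and regrip.

```bash
python3 -m handwheel '[[0,0,0,-0.02],[0,0,0,-0.04],[0,0,0,-0.06],[0,0,0,-0.08],[0,0,0,-0.1],[0,0,0,-0.12],[0,0,0,-0.14],[0,0,0,-0.16],[0,0,0,-0.18],[0,0,0,-0.2],[0,0,0,-0.22],[0,0,0,-0.24],[0,0,0,-0.26],[0,0,0,-0.28],[0,0,0,-0.3],[0,0,0,-0.32],[0,0,0,-0.34],[0,0,0,-0.35],[0,0,0,-0.35],[0,0,0,-0.35]]'
python3 -m handwheel '[[0,0,0,0],[0,0,0,0],[0,0,0,0],[0,0,0,0],[0,0,0,0],[0,0,0,0],[0,0,0,0]]' 40 25
python3 -c "
from h import *
to([.5692,-.1487,.15]);print(robot.get_obs()['moment'])"
```

```text
time: 14.62
position: [0.5693, -0.1485, 0.135]
tool_rot: [0.926, 0.377, 0.0, -0.0]
ft_force: [-0.3, -0.1, -1.5]
grip_width: 0.0874
grip_force: 0.0
time: 15.2
position: [0.5693, -0.1486, 0.135]
tool_rot: [0.926, 0.378, 0.0, 0.0]
ft_force: [-0.0, 0.2, 0.2]
grip_width: 0.0549
grip_force: 24.9
pos [ 0.5693 -0.1486  0.135 ] yawx 44.4 q6 20.1 tilt [ 0.  0. -1.] shift [-0.0004  0.0001 -0.0499]
[-0.10682003  0.13004626  0.00176245]
```

```bash
python3 -m handwheel '[[0,0,0.001,0.018],[0,0,0.002,0.036],[0,0,0.0035,0.054],[0,0,0.005,0.072],[0,0,0.0063,0.09],[0,0,0.0075,0.108],[0,0,0.0088,0.126],[0,0,0.01,0.144],[0,0,0.0113,0.162],[0,0,0.0126,0.18],[0,0,0.0126,0.18],[0,0,0.0126,0.18]]'
python3 -c "
from h import *
to([.5692,-.1487,.15]);print(robot.get_obs()['moment'])"
```

```text
time: 16.2
position: [0.5692, -0.1486, 0.1313]
tool_rot: [0.984, -0.176, -0.0, 0.0]
ft_force: [-0.5, -0.8, 0.0]
grip_width: 0.0547
grip_force: 24.9
pos [ 0.5692 -0.1486  0.1313] yawx -20.2 q6 84.7 tilt [-0.  0. -1.] shift [ 0.0002  0.0002 -0.0625]
[-0.02855886  0.19545266 -0.03390222]
```

```bash
cat > m.sh <<'E'
python3 -c "
from h import *
m=[];w=[]
for i in range(3):
    vision.camera('top');o=robot.get_obs();m.append(o['moment'][2]);w.append(o['ft_force'][2])
print('Mz',np.round(m,3),'Fz',np.round(w,1),'z',round(float(o['position'][2]),4),'q6',round(float(o['q'][5]),3),o['time'])"
E
sh m.sh
python3 -m handwheel '[[0,0,0.0006,0.009],[0,0,0.0012,0.018],[0,0,0.0012,0.018]]' >/dev/null; sh m.sh
python3 -m handwheel '[[0,0,0.0006,0.008],[0,0,0.0006,0.008],[0,0,0.0006,0.008]]'>/dev/null; sh m.sh
```

```text
Mz [-0.076  0.024 -0.038] Fz [ 1.9 -0.2 -0.7] z 0.1313 q6 1.48 16.35
Mz [ 0.003  0.012 -0.014] Fz [-0.1 -0.7  0. ] z 0.1309 q6 1.593 16.75
Mz [-0.041 -0.004 -0.005] Fz [ 0.4 -0.1  1.1] z 0.1307 q6 1.644 17.15
```

```bash
for i in 1 2; do python3 -m handwheel '[[0,0,0.0006,0.008],[0,0,0.0006,0.008],[0,0,0.0006,0.008]]'>/dev/null; sh m.sh;done
```

```text
Mz [ 0.003 -0.022  0.023] Fz [ 0.1 -0.8  0.4] z 0.1305 q6 1.694 17.55
Mz [-0.003 -0.009 -0.017] Fz [ 0.7 -0.1  1. ] z 0.1304 q6 1.745 17.95
```

```bash
python3 -m handwheel '[[0,0,0.0006,0.008],[0,0,0.0006,0.008],[0,0,0.0006,0.008]]'>/dev/null; sh m.sh
```

```text
Mz [ 0.    -0.066 -0.085] Fz [0.8 0.4 0.2] z 0.1302 q6 1.795 18.35
```

```bash
for i in 1 2; do python3 -m handwheel '[[0,0,0.0005,0.008],[0,0,0.0005,0.008],[0,0,0.0005,0.008]]'>/dev/null; sh m.sh;done
```

```text
Mz [0.01  0.02  0.009] Fz [-0.1  0.6  0.3] z 0.13 q6 1.845 18.75
Mz [ 0.019 -0.003 -0.048] Fz [1.8 2.3 1.9] z 0.13 q6 1.895 19.15
```

```bash
for i in 1 2 3; do python3 -m handwheel '[[0,0,0,0.008],[0,0,0,0.008],[0,0,0,0.008]]'>/dev/null; sh m.sh;done
```

```text
Mz [-0.048 -0.055 -0.02 ] Fz [1.6 2.1 2.3] z 0.13 q6 1.946 19.55
Mz [ 0.045  0.047 -0.081] Fz [2.7 2.9 4.3] z 0.13 q6 1.996 19.95
Mz [-0.004 -0.039 -0.027] Fz [3.  4.8 3.8] z 0.13 q6 2.046 20.35
```

```bash
for i in 1 2 3; do python3 -m handwheel '[[0,0,0,0.008],[0,0,0,0.008],[0,0,0,0.008]]'>/dev/null; sh m.sh;done
```

```text
Mz [-0.029 -0.006  0.003] Fz [3.7 3.9 3.8] z 0.13 q6 2.096 20.75
Mz [-0.024  0.02  -0.001] Fz [3.9 4.9 4.6] z 0.13 q6 2.147 21.15
Mz [-0.053 -0.006 -0.027] Fz [4.9 4.6 5.6] z 0.13 q6 2.197 21.55
```

```bash
python3 -c "
from h import *
s=vision.camera('side');o=robot.get_obs()
print(o['position'],o['moment'],o['ft_force'],o['grip_force'],o['grip_width'])
a=cv2.resize(s['frame'][225:315,240:360],(800,600),interpolation=cv2.INTER_CUBIC)
cv2.imwrite('pics/z5.png',a[:,:,::-1])"
```

```text
[ 0.56932802 -0.14867232  0.12995501] [0.13522058 0.09395186 0.02368049] [-0.53282818  0.17586247  4.5174973 ] 24.909414405046846 0.05492050413907173
```

View pics/z5.png

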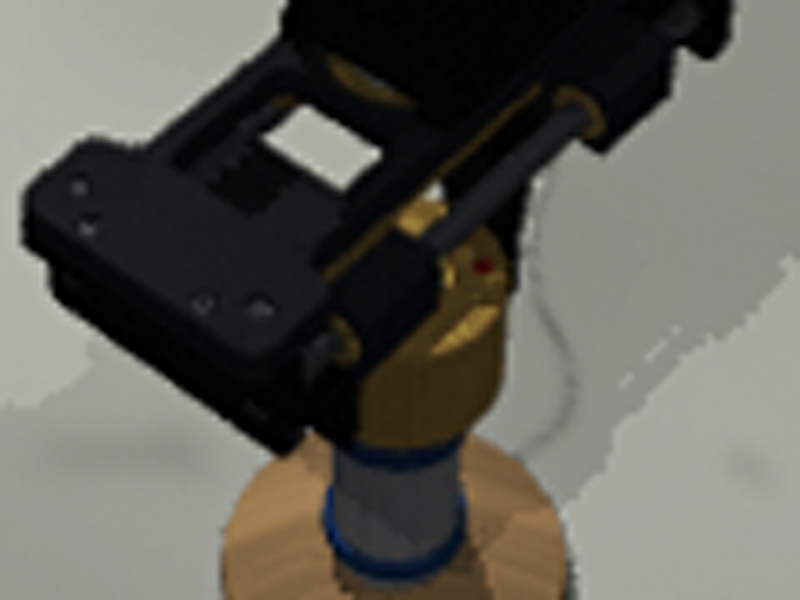

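The picture shows the dot carried clockwise to the right side (485,265), so the ring turns with the gripper and its lip is down. I keep turning in small steps.

```bash
for i in 1 2 3; do python3 -m handwheel '[[0,0,0,0.006],[0,0,0,0.006],[0,0,0,0.006]]'>/dev/null; sh m.sh;done
```

```text
Mz [-0.105 -0.07  -0.086] Fz [5.7 4.8 4.8] z 0.13 q6 2.235 22.0
Mz [-0.114 -0.058 -0.007] Fz [5.2 5.  5. ] z 0.1299 q6 2.273 22.4
Mz [-0.047 -0.066 -0.034] Fz [5.3 5.5 5.2] z 0.1299 q6 2.31 22.8
```

```bash
sed -i "s/,o\['time'\])/,'tau6',np.round(o['joint_torque'][5],3),'tilt',np.round(o['moment'][:2],2),np.round(o['ft_force'][:2],1))/" m.sh; for i in 1 2 3; do python3 -m handwheel '[[0,0,0,0.006],[0,0,0,0.006],[0,0,0,0.006]]'>/dev/null; sh m.sh;done
```

```text
Mz [-0.04  -0.044  0.046] Fz [5.4 5.  4.8] z 0.1299 q6 2.348 tau6 -0.01 tilt [-0.02  0.21] [-0.6  0.1]
Mz [0.14  0.093 0.066] Fz [6.2 4.7 5.6] z 0.1299 q6 2.385 tau6 0.063 tilt [-0.03  0.21] [-1.2  0.8]
Mz [0.072 0.083 0.098] Fz [5.7 6.  5.4] z 0.1299 q6 2.423 tau6 0.071 tilt [-0.04  0.24] [-0.9  0.2]
```

```bash
for i in 1 2; do python3 -m handwheel '[[0,0,0,0.006],[0,0,0,0.006],[0,0,0,0.006]]'>/dev/null; sh m.sh;done
```

```text
Mz [0.119 0.208 0.159] Fz [5.4 5.2 4.7] z 0.1299 q6 2.46 tau6 0.147 tilt [-0.09  0.3 ] [-1.1 -0.4]
Mz [0.267 0.271 0.269] Fz [5.2 6.2 5.4] z 0.1299 q6 2.498 tau6 0.273 tilt [-0.06  0.25] [-1.2 -0.6]
```

It has gone snug, with the torque rising steeply to about 0.26 N m. I let go.

```bash
python3 -m handwheel '[[0,0,0,0],[0,0,0,0],[0,0,0,0],[0,0,0,0],[0,0,0,0],[0,0,0,0],[0,0,0,0]]' 100
python3 -m handwheel '[[0,0,-0.03,0],[0,0,-0.08,0],[0,0,-0.15,0],[0,0,-0.25,0],[0,0,-0.35,0],[0,0,-0.4,0],[-0.1,0,-0.4,0],[-0.2,0,-0.4,0],[-0.3,0,-0.4,0],[-0.4,0,-0.4,0],[-0.5,0,-0.4,0],[-0.6,0,-0.4,0],[-0.6,0,-0.4,0],[-0.6,0,-0.4,0]]'
python3 - <<'E'
from h import *
s=vision.camera('side');t=vision.camera('top')
for n in("ring","press","cutter","shaker","bowl"):print(n,[(np.round(vision.look_for(c,n)[0]["point"],1).tolist()) for c in("top","side") if vision.look_for(c,n)])
f=lambda c,r0,r1,c0,c1:cv2.resize(c['frame'][r0:r1,c0:c1],(400,300),interpolation=cv2.INTER_CUBIC)
cv2.imwrite('pics/z6.png',np.hstack([f(t,190,265,310,410),f(s,245,335,240,360)])[:,:,::-1])
E
```

```text
time: 25.38
position: [0.5692, -0.1485, 0.1297]
tool_rot: [0.773, -0.634, -0.0, 0.0]
ft_force: [0.2, 0.6, -0.3]
grip_width: 0.0855
grip_force: 0.0
time: 26.55
position: [0.5336, 0.0293, 0.2507]
tool_rot: [0.774, -0.633, 0.0, -0.0]
ft_force: [0.5, 0.1, -0.3]
grip_width: 0.0872
grip_force: 0.0
ring [[225.8, 350.4], [273.7, 300.0]]
press [[229.8, 341.0], [309.0, 298.0]]
cutter [[245.1, 212.1]]
shaker [[181.6, 240.5]]
bowl [[151.7, 404.8], [325.7, 422.7]]
```

View pics/z6.png

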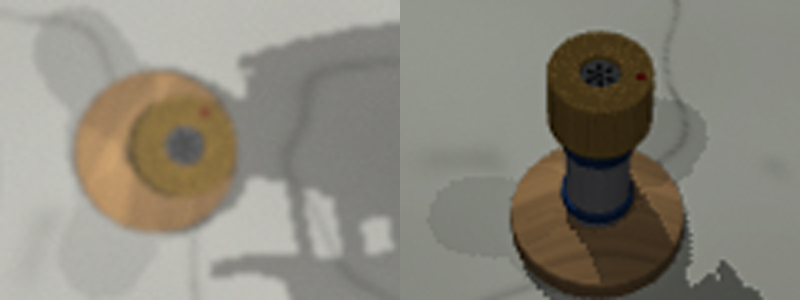

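The ring sits level and home. The disc shows directly under the lip at side crop (600,73), and the dot is at (641,76). The other things are where they were and the gripper is clear.

```bash
python3 -c "
from rig import job
print(job.hand_in())"
```

```text
the job is handed in; nothing more can be done
None
```

The clamp ring is screwed fully home on the pattern disc and released, with the other things left where they were; the last torque reading was about 0.27 N m, slightly over the 0.25 N m snug limit, with only about 5 N of pressing from the arm (force on the disc not measured), and the job is handed in.

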